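Turn the circuit board over in its rotating holder

TASK

The circuit board in the rotating holder on the bench has its component side up. Turn it over in the holder by pushing gently on its free edges with the fingertips, either way round, so that the solder side faces up and the board is left level. Do not pinch the board, do not lift, tip or shove the holder, and leave the tools and supplies around it where they are.

Things in the scene. Friction and masses are not known exactly. Their poses are not given: they have to be found in the camera images.
- board: green circuit board, 100 mm (x) by 160 mm (y), 2.4 mm thick. Origin: its centre, on the pivot axis, 130 mm above the bench. It turns about its own y axis, which stays level, with no stop within 350 degrees either way. z points out of the component side: up at the start, tilted up to 35 degrees; down when done. Pivot friction (0.06 N m, or 1.2 N at a free edge) holds it wherever it is left
- edge_a (a point): middle of the board's free long edge at its x = -50 mm (on the robot's side at the start). On both faces a strip 20 mm wide along this edge has nothing over 2.5 mm tall; nearer the middle, parts stand up to 14 mm high on the component side, and the solder side is flat within 2 mm
- edge_b (a point): middle of the board's other free long edge, at its x = +50 mm (the far side at the start); same bare strip. At the short ends (board y = -82 and +82 mm) an aluminium jaw bar, 56 mm long in x, 10 mm wide and thick, carries the board and turns with it
- holder: grey board holder, 2 to 2.6 kg, standing loose on rubber feet, 170 mm (x) by 244 mm (y); a hard push would slide or tip it. Origin on the bench under the board's centre, z up, y along the pivot. Between its uprights are only two rails lying up to 17 mm above the bench, so the board can swing right round
- upright_l (a point): top of the holder's upright at its +y end, 149 mm above the bench: a plate 12 mm thick in y, up to 60 mm wide in x, with a round bearing 38 mm across at the top; a black nut and pin stick out on its outer side to y = 133 mm
- upright_r (a point): top of the same kind of upright at the holder's -y end
- solder_reel: bystander: reel of solder standing on its flange, 54 mm diameter, 42 mm high, origin at the centre of its underside
- flux_bottle: bystander: white bottle with black cap, 44 mm diameter, 105 mm high, origin at the centre of its underside
- cutters: bystander: side cutters lying flat, about 130 mm long, 11 mm high, origin on the bench under their middle, jaws to their +x
- screwdriver: bystander: screwdriver lying flat along its x axis, 170 mm long, origin on the bench under its middle

How it is judged:
By the outcome, as a careful person would: the job done as asked, in the order asked, and still so for the second after the job is handed in, with the robot touching nothing.
It also fails if it takes over 48 s, if anything falls off the work surface, if the arm or the gripper's body presses on something with over 40 N, if the wrist force passes 120 N, or if a joint passes its speed limit or range.

ROBOT

A 7-joint arm with a two-finger parallel gripper is mounted at the origin on the work surface. World frame = base frame: x ahead of the robot, y to its left, z up, the work surface at z = 0. Lengths are in m, angles in rad, forces in N, time in s.
With the tool pointing down it reaches from about 0.4 to 0.85 m from the base axis. Payload 10.4 kg.
Tool frame: the origin (TCP) lies between the finger pads; the fingertips stand 22 mm ahead of it and the grasp point (between the pads) lies 3 mm ahead of it; z points along the fingers, y is the line along which they close (so a half turn about z gives the same grasp; the last joint's range is limited). The gripper opens to 85 mm and grips with 20 to 120 N. Pads are 22 mm wide; open, the fingers measure 114 mm over their backs; the gripper's body (76 mm by 85 mm) begins 54 mm behind the grasp point. The pads swing forward as they close: fully open they stand 13 mm farther back than shut.
Start: joints at [1.208, 0.332, -0.065, 1.46, 0.022, 1.35, -0.088], TCP at [0.208, -0.589, 0.253] pointing down, gripper open.
Joint ranges: [-2.6, 2.6], [-0.5, 2.12], [-1.47, 1.34], [0.16, 2.42], [-1.27, 4.41], [0.06, 2.06], [-2.6, 2.6]. Speed limits (rad/s): [2.22, 2.22, 2.79, 2.79, 3.14, 3.14, 3.14].

INTERFACE

Orientations are given as a unit quaternion [x, y, z, w].
In Python, from workcell import manip, camera, ticket, boxes_of, outline_of gives the robot as it stands.
- The arm moves only by the tool carry_out, never from a script. Its argument "deltas" is a list of rows, each a list of 5 numbers: the shift along the tool's x, y, z as a fraction of full scale, then the turn about the tool's z as a fraction of full scale, then the opening, from -1 (shut) to 1 (fully open), so that 0 is half open. In form: [[tx, ty, tz, spin, gripper], ...]. A call has 1 to 20 rows; each row is the pose to reach, as a shift and turn from the pose commanded when the call began, along the tool's axes at that moment; what a row does not reach only later rows make up. Full scale, the value 1, is 150 mm for a shift and 30 degrees for a turn. A row lasts 1/8 s, in which the tool goes at most 62.5 mm and 10.7 degrees, less where a joint would pass 70% of its speed; a pose out of reach is approached as far as the arm can. A call with a number of a shift or a turn outside -1 to 1 is refused whole. A call with a gripper value outside its range is refused whole. The fingers move at their own pace and stop on an object; "force" is the grip in N (left out, the last holds). Time passes only in rows, so rows that repeat a pose let the fingers close. It gives the time, the measured TCP pose, the force, the opening and the grip force at its end, in the units of the state.
- manip.get_obs(): the state, without advancing time (a new reading comes with each control period).
- camera(name): name is "side" or "top" or "wrist"; returns a dict with "img" (480x640x3 uint8, red, green, blue), "depth" (480x640 float32, m along the optical axis (not along the pixel's ray), 0 where there is no reading), "vertical_fov" (degrees; the focal length in pixels is half the picture's height over the tangent of half this angle, whatever the lens; pixels are square), "cx", "cy" (the principal point, pixels), "R" (3x3) and "t" (3): a world point X has camera coordinates R X + t. Camera axes: x right, y down, z forward; pixel columns grow to the right and rows downward; lengths in m; the calibration is good to about 2 mm. A picture is of the moment at which its call begins.
- ticket.hand_in(): hands the job in; it is judged then, once.
Trained networks look in a picture, given as the dict that the camera call returned (one of the last four; its "shot" number tells which), for a name from the list of things; names that differ only in an ending like _2 or _b are one class to them, and where a whole thing is asked for, a point or a joint stands for the part that bears it (a point fixed in the world has none). Each returns a list of dicts, best first, with "conf" (0 to 1); they miss things now and then, are a little off and sometimes report something else, mostly with a low value. They report only what shows in the picture. A call takes as long as a camera call.
- boxes_of(query, picture): "position" ([x, y, z] in m, in world coordinates, good to about 4 mm: the middle of the surface that is visible of it).
- outline_of(query, picture): "region" (480x640 bool, what is visible of it).
The state is a dict: "clock": time; "joint_pos": joint angles; "joint_velocities": joint speeds; "tau": joint torques, N m; "position": TCP position; "ee_rot": TCP orientation; "ft_force": force on the tool from outside, world axes, zero at the start; "torque": the same for the moment, N m; "grip_width": opening from 0.0 (shut) to 1.0 (fully open); "grasp_force": force on a finger pad.
Only numpy, scipy, OpenCV 4.12 (cv2) and the standard library are available. Lean on these libraries where they do the work, as an engineer would, in place of code of your own. Each camera call takes 0.05 s, during which the arm holds its last target. There are 200 camera calls.

## Working session

There is one attempt and no reset: what is moved stays moved. The work goes in short steps, Python scripts to look and compute and a tool call to move; the robot and the scene stay as the last step left them, time stands still between calls to the robot, and variables do not carry over. Pictures are saved under pics/ and viewed, at most 10 in all, crops included, and the job is handed in when it is done.

Besides the shell and the picture viewer there is one more tool, called after "Request:" as name(argument=value, ...) on one line, values as JSON. carry_out: Moves the arm, as the interface text tells. Its arguments: {"type":"object","properties":{"deltas":{"type":"array","items":{"type":"array","items":{"type":"number"}}},"force":{"type":"number"}},"required":["deltas"]}

```bash
mkdir -p pics; ls; cat > h.py <<'E'
import numpy as np, cv2
from workcell import manip, camera, ticket, boxes_of, outline_of
from scipy.spatial.transform import Rotation as Ro
def cloud(c):
    f=240/np.tan(np.radians(c["vertical_fov"])/2); d=c["depth"]
    v,u=np.mgrid[:480,:640]
    P=np.stack([(u-c["cx"])/f*d,(v-c["cy"])/f*d,d],-1)
    return (P-c["t"])@c["R"]
def save(c,n): cv2.imwrite(f"pics/{n}.png",c["img"][:,:,::-1])
E
python3 - <<'E'
from h import *
np.set_printoptions(precision=4,suppress=True)
o=manip.get_obs(); print(o["clock"],o["position"],o["ee_rot"],Ro.from_quat(o["ee_rot"]).as_matrix())
ims=[]
for n in("top","side"):
    c=camera(n); P=cloud(c); ims.append(c["img"])
    print(n,"cam at",-c["R"].T@c["t"])
    for q in "board edge_a edge_b holder upright_l upright_r solder_reel flux_bottle cutters screwdriver".split():
        print(q,[(np.round(b["position"],3),round(b["conf"],2)) for b in boxes_of(q,c)[:2]])
    for q in ("board",):
        r=outline_of(q,c)
        if r:
            m=r[0]["region"]&(c["depth"]>0); p=P[m]; print(m.sum(),p.mean(0)); 
            p0=np.median(p,0); U,S,V=np.linalg.svd(p-p.mean(0),full_matrices=False); print(V)
            print(np.percentile(p,[1,50,99],axis=0))
    save(c,n)
E
```

```text
pics
0.0 [ 0.2082 -0.5889  0.2525] [ 0.9856  0.1691 -0.0001 -0.0007] [[ 0.9428  0.3333 -0.0005]
 [ 0.3333 -0.9428  0.0013]
 [-0.0001 -0.0014 -1.    ]]
top cam at [0.3777 0.0625 1.3677]
board [(array([ 0.596, -0.128,  0.136]), 0.67)]
edge_a [(array([ 0.595, -0.128,  0.135]), 0.95)]
edge_b [(array([ 0.595, -0.128,  0.135]), 0.95)]
holder [(array([ 0.59 , -0.123,  0.13 ]), 0.71)]
upright_l [(array([ 0.588, -0.124,  0.13 ]), 0.69)]
upright_r [(array([ 0.588, -0.124,  0.13 ]), 0.69)]
solder_reel [(array([0.466, 0.064, 0.045]), 0.95), (array([ 0.732, -0.057,  0.024]), 0.31)]
flux_bottle [(array([ 0.769, -0.273,  0.068]), 0.77)]
cutters [(array([ 0.459, -0.206,  0.007]), 0.74)]
screwdriver [(array([ 0.73 , -0.054,  0.026]), 0.73)]
3565 [ 0.5969 -0.1284  0.1304]
[[-0.6036  0.7968 -0.0283]
 [ 0.6236  0.4496 -0.6395]
 [-0.4969 -0.4036 -0.7683]]
[[ 0.5248 -0.2114  0.0008]
 [ 0.5968 -0.128   0.1354]
 [ 0.6735 -0.0486  0.1536]]
side cam at [0.1886 0.8179 0.8864]
board [(array([ 0.594, -0.124,  0.135]), 0.61)]
edge_a [(array([ 0.597, -0.126,  0.134]), 0.81)]
edge_b [(array([ 0.597, -0.126,  0.134]), 0.81)]
holder [(array([ 0.57 , -0.086,  0.114]), 0.56)]
upright_l [(array([ 0.57 , -0.086,  0.12 ]), 0.65)]
upright_r [(array([ 0.57 , -0.086,  0.12 ]), 0.65)]
solder_reel [(array([0.465, 0.078, 0.037]), 0.57)]
flux_bottle [(array([ 0.773, -0.272,  0.053]), 0.87)]
cutters [(array([ 0.453, -0.196,  0.012]), 0.77)]
screwdriver [(array([ 0.727, -0.045,  0.021]), 0.84)]
1905 [ 0.5974 -0.1242  0.133 ]
[[-0.5848  0.8103  0.0379]
 [-0.7335 -0.5482  0.4019]
 [-0.3464 -0.2072 -0.9149]]
[[ 0.5268 -0.2082  0.1099]
 [ 0.5967 -0.1232  0.1356]
 [ 0.6715 -0.0446  0.1526]]
```

```bash
python3 - <<'E'
from h import *
a=cv2.imread("pics/top.png"); 
cv2.imwrite("pics/topc.png",cv2.resize(a[150:450,220:620],(800,600)))
np.set_printoptions(precision=4,suppress=True)
for n in("top","side"):
    c=camera(n);P=cloud(c);m=outline_of("board",c)[0]["region"]&(c["depth"]>0)
    m=cv2.erode(m.astype(np.uint8),np.ones((3,3)))>0
    p=P[m]; p=p[p[:,2]>.09]
    # ransac plane
    rng=np.random.default_rng(0);best=0
    for _ in range(800):
        t=p[rng.choice(len(p),3,False)];nn=np.cross(t[1]-t[0],t[2]-t[0]);l=np.linalg.norm(nn)
        if l<1e-5: continue
        nn/=l;k=abs((p-t[0])@nn)<.002
        if k.sum()>best: best=k.sum();K=k
    q=p[K];V=np.linalg.svd(q-q.mean(0))[2] if len(q)<3000 else np.linalg.svd(q-q.mean(0),full_matrices=False)[2]
    nn=V[2]*np.sign(V[2][2]); print(n,len(p),best,"normal",nn,"tilt",np.degrees(np.arccos(nn[2])))
    h=(p-q.mean(0))@nn
    r=cv2.minAreaRect(((p-q.mean(0))@np.array([V[0],V[1]]).T*1000).astype(np.float32)); print(r, q.mean(0))
    C=cv2.boxPoints(r)/1000; print(q.mean(0)+C@np.array([V[0],V[1]]))
    if n=="top":
        z=P[...,2]; k=(z>.142)&(z<.156)&(abs(P[...,0]-.6)<.15)&(abs(P[...,1]+.12)<.17)&~(outline_of("board",c)[0]["region"])
        nl,L,s,ce=cv2.connectedComponentsWithStats(k.astype(np.uint8))
        for i in range(1,nl):
            if s[i,4]>8: print(s[i],P[L==i].mean(0))
E
```

```text
top 3028 1535 normal [0.3291 0.2621 0.9072] tilt 24.883991147392386
((-1.5927734375, 3.070812225341797), (98.68990325927734, 194.01025390625), 87.5325698852539) [ 0.5954 -0.13    0.1332]
[[ 0.6221 -0.2338  0.1535]
 [ 0.504  -0.0799  0.1519]
 [ 0.5752 -0.0257  0.1104]
 [ 0.6933 -0.1796  0.112 ]]
[462 186  14  15 104] [ 0.6631 -0.2151  0.1462]
[378 246  15  13  93] [ 0.531 -0.043  0.147]
side 1595 947 normal [0.3333 0.253  0.9082] tilt 24.737328670372424
((-5.8539581298828125, -1.3719749450683594), (180.0180206298828, 93.52520751953125), 0.3633173704147339) [ 0.5963 -0.125   0.1324]
[[ 0.6222 -0.2262  0.1511]
 [ 0.6894 -0.1743  0.1119]
 [ 0.5795 -0.0317  0.1125]
 [ 0.5123 -0.0836  0.1517]]
```

View pics/topc.png

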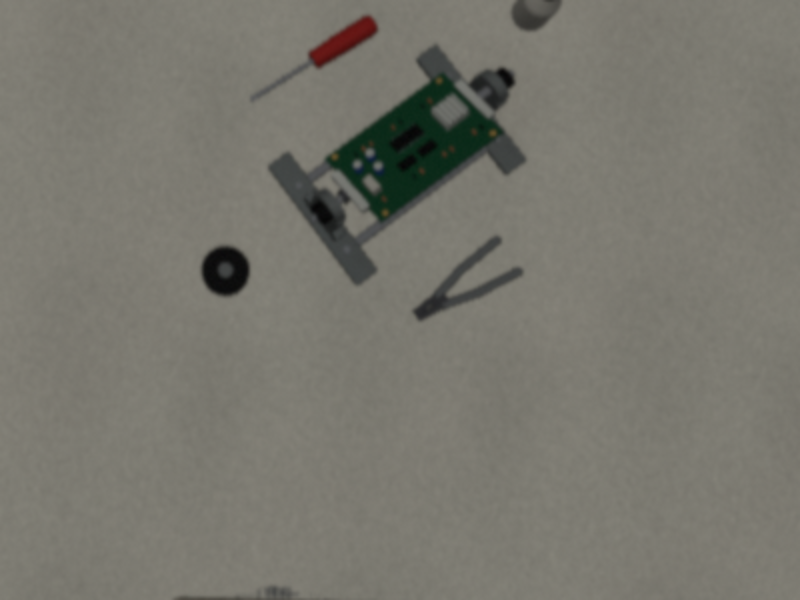

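View pics/side.png

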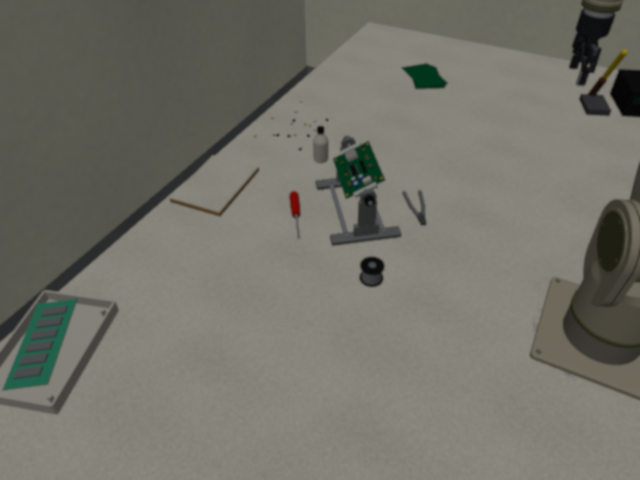

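The top view shows the board between the uprights, with the holder's y axis running from upper right to lower left. Edge_a is the high edge: the board is tilted about 25°, with its normal leaning away from the robot. I'll push edge_b down first, then push edge_a over the top to the far side. First I close the gripper, align it and approach.

Request:
carry_out(deltas=[[0.3,-0.17,0,-0.3,-1],[0.65,-0.36,0,-0.6,-1],[1,-0.56,0,-0.6,-1],[1,-0.56,0,-0.6,-1]], force=20)

```text
clock: 1.95
position: [0.326, -0.4561, 0.2539]
ee_rot: [0.946, 0.325, 0.001, 0.0]
ft_force: [-0.5, -0.0, -0.3]
grip_width: 0.144
grasp_force: 0.0
```

Request:
carry_out(deltas=[[0.35,-0.1,0,0,-1],[0.7,-0.2,0,0,-1],[1,-0.2,0,0,-1]])

```text
clock: 2.33
position: [0.4232, -0.3439, 0.2537]
ee_rot: [0.947, 0.321, 0.0, 0.0]
ft_force: [0.7, -0.1, 0.1]
grip_width: -0.004
grasp_force: 0.0
```

Request:
carry_out(deltas=[[0.35,-0.1,0,0,-1],[0.7,-0.2,0,0,-1],[1,-0.2,0,0,-1]])

```text
clock: 2.7
position: [0.5243, -0.2287, 0.2538]
ee_rot: [0.947, 0.321, 0.0, 0.0]
ft_force: [0.3, -1.9, -0.1]
grip_width: 0.002
grasp_force: 0.0
```

Request:
carry_out(deltas=[[0.35,-0.1,0,0,-1],[0.7,-0.2,0,0,-1],[1,-0.2,0,0,-1],[1,-0.2,0,0,-1],[1,-0.2,0,0,-1]])

```text
clock: 3.32
position: [0.6239, -0.1163, 0.253]
ee_rot: [0.947, 0.321, -0.0, 0.0]
ft_force: [-1.6, 0.2, 0.6]
grip_width: -0.003
grasp_force: 0.0
```

```bash
python3 - <<'E'
from h import *
np.set_printoptions(precision=4,suppress=True)
c=camera("wrist"); save(c,"w1"); P=cloud(c)
ex=np.array([.794,.608,0]);ey=np.array([-.608,.794,0]);c0=np.array([.598,-.129,0])
r=outline_of("board",c)
m=r[0]["region"]&(c["depth"]>0);p=P[m]-c0
s,y,z=p@ex,p@ey,p[:,2]
print(m.sum(),np.percentile(s,[1,50,99]),np.percentile(y,[1,50,99]))
for a in np.arange(-.06,.07,.01):
    k=(abs(s-a)<.005)&(abs(y)<.07)
    if k.sum()>5: print(round(a,3),k.sum(),np.percentile(z[k],[5,50,95]))
E
```

```text
32129 [-0.0372  0.0074  0.0447] [-0.0867  0.0046  0.0888]
-0.04 509 [0.1463 0.148  0.1497]
-0.03 2177 [0.1421 0.1447 0.147 ]
-0.02 2200 [0.1375 0.1402 0.1426]
-0.01 2482 [0.133  0.1363 0.1465]
0.0 3458 [0.1285 0.132  0.1457]
0.01 3423 [0.1242 0.1291 0.1416]
0.02 4046 [0.119  0.1218 0.1366]
0.03 3397 [0.1143 0.1168 0.12  ]
0.04 3335 [0.1096 0.1121 0.1146]
0.05 171 [0.1085 0.1097 0.111 ]
```

View pics/w1.png

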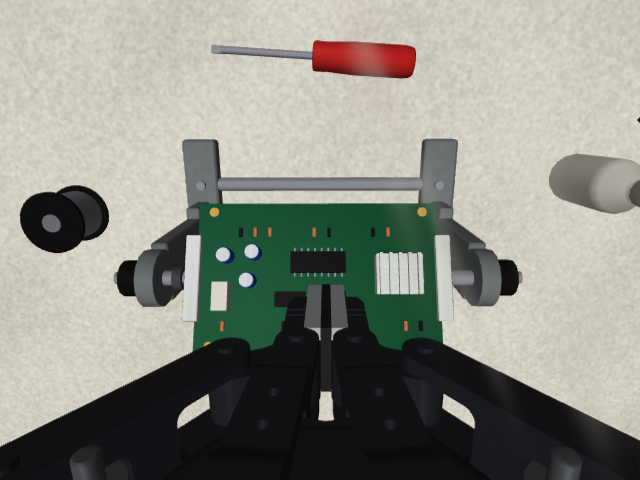

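The wrist view agrees with the measured pose: the far edge is at s≈+46 mm, and the fingers point at the middle of the board near pixel (325, 290). Next I push edge_b down along its arc.

Request:
carry_out(deltas=[[0.127,0.03,0.1,0,-1],[0.127,0.03,0.4,0,-1],[0.127,0.03,0.65,0,-1],[0.127,0.03,0.74,0,-1],[0.127,0.03,0.76,0,-1],[0.125,0.03,0.78,0,-1],[0.118,0.03,0.8,0,-1],[0.108,0.03,0.82,0,-1],[0.095,0.03,0.838,0,-1],[0.078,0.03,0.856,0,-1],[0.062,0.03,0.872,0,-1],[0.045,0.03,0.887,0,-1],[0.045,0.03,0.887,0,-1]])

```text
clock: 5.05
position: [0.6318, -0.1145, 0.1199]
ee_rot: [0.947, 0.321, -0.0, -0.0]
ft_force: [-0.1, 0.3, -1.5]
grip_width: 0.003
grasp_force: 0.0
```

```bash
cat >> h.py <<'E'
ex=np.array([.794,.608,0]);ey=np.array([-.608,.794,0]);c0=np.array([.598,-.129,0])
def look(names=("top","side"),sv=None):
    np.set_printoptions(precision=4,suppress=True)
    o=manip.get_obs();print(o["clock"],o["position"],"s,y",(o["position"]-c0)@ex,(o["position"]-c0)@ey,o["ft_force"])
    for n in names:
        c=camera(n);P=cloud(c)-c0
        if sv: save(c,sv+n)
        r=outline_of("board",c)
        if not r: print(n,"none");continue
        m=r[0]["region"]&(c["depth"]>0)
        m=cv2.erode(m.astype(np.uint8),np.ones((3,3)))>0
        p=P[m];p=p[(p[:,2]>.06)&(p[:,2]<.2)]
        s,y,z=p@ex,p@ey,p[:,2]; k=(abs(y)<.075)&(abs(s)<.06); s,z,y=s[k],z[k],y[k]
        best=0
        for a in np.radians(np.arange(0,180,.5)):
            for d in np.arange(-.006,.0061,.001):
                q=(abs(s*np.sin(a)+(z-.13)*np.cos(a)-d)<.002).sum()
                if q>best: best=q;B=(np.degrees(a),d)
        print(n,len(s),best,"tilt",B,"s",np.percentile(s,[2,50,98]),"z",np.percentile(z,[2,50,98]))
    for q in ("cutters","solder_reel"): pass
E
python3 -c "
from h import *
look(sv='p2')"
```

```text
5.05 [ 0.6318 -0.1145  0.1199] s,y 0.035606218497383456 -0.009062210573208147 [-0.0525  0.2547 -1.4521]
top 683 455 tilt (np.float64(52.50000000000001), np.float64(0.001)) s [-0.027  -0.0002  0.0264] z [0.0976 0.1367 0.1665]
side 1021 689 tilt (np.float64(53.0), np.float64(0.003000000000000001)) s [-0.0255 -0.002   0.0299] z [0.0955 0.1418 0.1681]
```

Tilt is now 53°, as planned. Next I lift, cross to the near side and lower beside edge_a.

Request:
carry_out(deltas=[[0.02,-0.06,-0.1,0,-1],[0.02,-0.06,-0.4,0,-1],[0.0,-0.06,-0.72,0,-1],[-0.25,-0.06,-0.75,0,-1],[-0.55,-0.06,-0.75,0,-1],[-0.72,-0.06,-0.72,0,-1],[-0.72,-0.06,-0.5,0,-1],[-0.7,-0.06,-0.427,0,-1],[-0.62,-0.06,-0.427,0,-1],[-0.55,-0.06,-0.427,0,-1]])

```text
clock: 6.5
position: [0.5629, -0.1561, 0.1856]
ee_rot: [0.947, 0.322, 0.001, 0.0]
ft_force: [1.0, -0.0, 0.7]
grip_width: -0.001
grasp_force: 0.0
```

```bash
python3 -c "
from h import *
look(('side',),sv='p3')"
```

```text
6.5 [ 0.5629 -0.1561  0.1856] s,y -0.0443093524689949 -0.0001530844578372796 [ 0.9591 -0.0349  0.7097]
side 1303 858 tilt (np.float64(52.50000000000001), np.float64(0.003000000000000001)) s [-0.0257  0.0039  0.0299] z [0.0956 0.1379 0.1683]
```

Request:
carry_out(deltas=[[0.04,0,0,0,-1],[0.08,0,0,0,-1],[0.11,0,0,0,-1],[0.14,0,0,0,-1],[0.17,0,0,0,-1],[0.2,0,0,0,-1],[0.23,0,0,0,-1],[0.26,0,0,0,-1],[0.29,0,0,0,-1],[0.32,0,0,0,-1],[0.35,0,0,0,-1],[0.38,0,0,0,-1],[0.38,0,0,0,-1]])

```text
clock: 8.22
position: [0.6071, -0.1222, 0.1844]
ee_rot: [0.947, 0.321, 0.0, -0.0]
ft_force: [-0.8, -0.9, 0.0]
grip_width: 0.002
grasp_force: 0.0
```

```bash
python3 -c "
from h import *
look(sv='p4')"
```

```text
8.225 [ 0.6071 -0.1222  0.1844] s,y 0.011344727313181905 -0.0001013306316257444 [-0.7609 -0.8578  0.0179]
top 631 529 tilt (np.float64(123.00000000000001), np.float64(-0.002)) s [-0.0253 -0.0071  0.0227] z [0.0943 0.1225 0.1679]
side 261 257 tilt (np.float64(124.0), np.float64(0.0)) s [-0.0185  0.0067  0.0287] z [0.1029 0.1398 0.1717]
```

View pics/p4side.png

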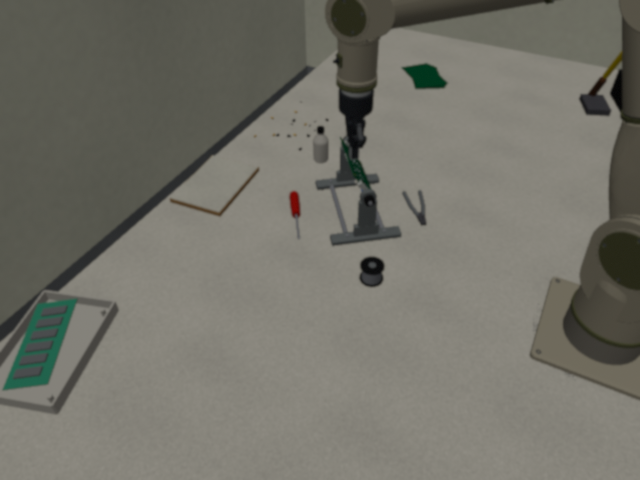

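Request:
carry_out(deltas=[[0.027,0,-0.003,0,-1],[0.047,0,0.01,0,-1],[0.067,0,0.023,0,-1],[0.085,0,0.041,0,-1],[0.103,0,0.06,0,-1],[0.119,0,0.081,0,-1],[0.133,0,0.103,0,-1],[0.144,0,0.127,0,-1],[0.153,0,0.152,0,-1],[0.158,0,0.17,0,-1],[0.163,0,0.19,0,-1],[0.163,0,0.19,0,-1],[0.163,0,0.19,0,-1]])

```text
clock: 10.05
position: [0.6261, -0.1076, 0.1559]
ee_rot: [0.947, 0.321, 0.0, -0.0]
ft_force: [-1.4, 0.3, 0.8]
grip_width: 0.001
grasp_force: 0.0
```

```bash
python3 -c "
from h import *
look(sv='p5')"
```

```text
10.05 [ 0.6261 -0.1076  0.1559] s,y 0.035264916271264414 -0.00010922343551226591 [-1.4223  0.347   0.7827]
top 971 583 tilt (np.float64(178.5), np.float64(-0.002)) s [-0.0445 -0.0025  0.0423] z [0.1255 0.1315 0.1364]
side 1158 918 tilt (np.float64(177.0), np.float64(-0.002)) s [-0.0446 -0.0062  0.0482] z [0.1276 0.1316 0.1356]
```

Almost level. I lift clear and measure the tilt closely with the wrist camera.

Request:
carry_out(deltas=[[0,0,-0.1,0,-1],[0,0,-0.4,0,-1],[-0.3,0,-0.7,0,-1],[-0.6,0,-0.75,0,-1],[-0.6,0,-0.75,0,-1],[-0.6,0,-0.75,0,-1]])

```text
clock: 11.0
position: [0.5548, -0.1622, 0.2692]
ee_rot: [0.947, 0.321, 0.001, 0.0]
ft_force: [0.5, 0.6, -0.6]
grip_width: -0.002
grasp_force: 0.0
```

```bash
cat > m.py <<'E'
from h import *
look(("top","side","wrist"),sv='p6')
c=camera("wrist");P=cloud(c)-c0;m=outline_of("board",c)[0]["region"]&(c["depth"]>0)
m=cv2.erode(m.astype(np.uint8),np.ones((5,5)))>0
p=P[m];s,y,z=p@ex,p@ey,p[:,2]
k=(abs(y)<.07)&(abs(s)<.05)&(abs(z-.131)<.02);s,y,z=s[k],y[k],z[k]
for _ in range(6):
    A=np.c_[s,y,np.ones_like(s)];b=np.linalg.lstsq(A,z,rcond=None)[0];e=z-A@b;q=abs(e)<max(.0012,2*np.median(abs(e)));s,y,z=s[q],y[q],z[q]
print(len(s),"slope s,y deg",np.degrees(b[:2]),"z0",b[2],s.min(),s.max())
E
python3 m.py
```

```text
11.0 [ 0.5548 -0.1622  0.2692] s,y -0.05451965295021617 -0.00010845965001201077 [ 0.4927  0.5765 -0.5561]
top 2551 1479 tilt (np.float64(177.5), np.float64(-0.002)) s [-0.0418  0.008   0.0452] z [0.1262 0.1318 0.1375]
side 1432 1140 tilt (np.float64(177.5), np.float64(-0.002)) s [-0.0433  0.0025  0.0482] z [0.1275 0.1317 0.1358]
wrist 36427 36130 tilt (np.float64(177.5), np.float64(-0.001)) s [-0.0475  0.0044  0.0476] z [0.128  0.1309 0.1335]
28266 slope s,y deg [ 2.5819 -0.0054] z0 0.13071361745749407 -0.048875825290032635 0.04853301280978558
```

View pics/p6wrist.png

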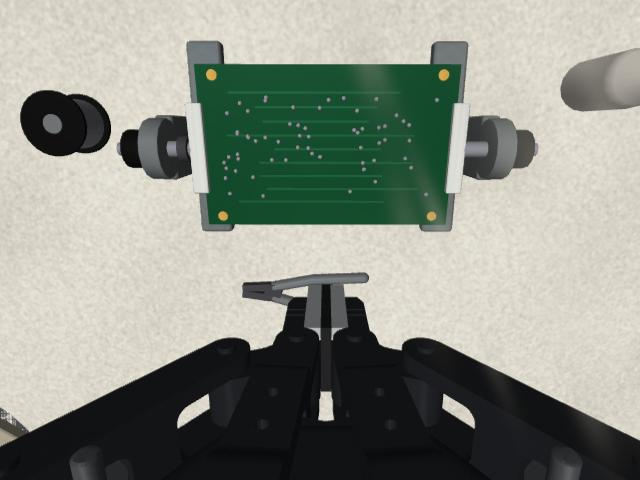

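The solder side is up and the far edge is about 2.5° high. I press it down 2 mm more at the same spot and retreat.

Request:
carry_out(deltas=[[0.3,0,0.05,0,-1],[0.6,0,0.2,0,-1],[0.6,0,0.5,0,-1],[0.6,0,0.7,0,-1],[0.6,0,0.74,0,-1],[0.6,0,0.755,0,-1],[0.6,0,0.765,0,-1],[0.6,0,0.765,0,-1],[0.6,0,0.765,0,-1],[0.6,0,0.65,0,-1],[0.6,0,0.3,0,-1],[0.3,0,0.05,0,-1],[0,0,0,0,-1],[0,0,0,0,-1],[0,0,0,0,-1]])

```text
clock: 13.28
position: [0.5547, -0.1622, 0.2692]
ee_rot: [0.947, 0.321, 0.0, 0.0]
ft_force: [0.2, 0.1, -0.2]
grip_width: -0.001
grasp_force: 0.0
```

```bash
python3 m.py
```

```text
13.275 [ 0.5547 -0.1622  0.2692] s,y -0.054583731231104056 -5.847997769201515e-05 [ 0.1576  0.0995 -0.1682]
top 2602 1481 tilt (np.float64(179.0), np.float64(-0.002)) s [-0.0432  0.0064  0.0453] z [0.1262 0.1317 0.137 ]
side 1440 1171 tilt (np.float64(178.5), np.float64(-0.002)) s [-0.0412  0.0037  0.0477] z [0.1285 0.1319 0.1352]
wrist 36182 35870 tilt (np.float64(178.5), np.float64(-0.001)) s [-0.0472  0.0043  0.0472] z [0.1287 0.1308 0.1328]
28459 slope s,y deg [ 1.5116 -0.0169] z0 0.13069953652216632 -0.0490871733182838 0.04915560771465455
```

Still 1.5° high, so I press another 1.3 mm.

Request:
carry_out(deltas=[[0.3,0,0.05,0,-1],[0.6,0,0.2,0,-1],[0.6,0,0.5,0,-1],[0.6,0,0.7,0,-1],[0.6,0,0.75,0,-1],[0.6,0,0.765,0,-1],[0.6,0,0.775,0,-1],[0.6,0,0.775,0,-1],[0.6,0,0.775,0,-1],[0.6,0,0.775,0,-1],[0.6,0,0.65,0,-1],[0.6,0,0.3,0,-1],[0.3,0,0.05,0,-1],[0,0,0,0,-1],[0,0,0,0,-1],[0,0,0,0,-1]])

```text
clock: 15.68
position: [0.5546, -0.1622, 0.2691]
ee_rot: [0.947, 0.321, 0.0, 0.0]
ft_force: [-0.0, 0.7, -0.2]
grip_width: 0.004
grasp_force: 0.0
```

```bash
python3 m.py; python3 - <<'E'
from h import *
c=camera("top")
for q in "holder solder_reel flux_bottle cutters screwdriver".split():
    print(q,[(np.round(b["position"],3),round(b["conf"],2)) for b in boxes_of(q,c)[:1]])
E
```

```text
15.675 [ 0.5546 -0.1622  0.2691] s,y -0.05463667142670025 4.9398309640623285e-05 [-0.0238  0.7345 -0.165 ]
top 2605 1497 tilt (np.float64(2.0), np.float64(0.002)) s [-0.0429  0.0067  0.0455] z [0.1263 0.1313 0.1365]
side 1456 1188 tilt (np.float64(1.0), np.float64(0.002)) s [-0.0425  0.0028  0.0484] z [0.1284 0.1318 0.1351]
wrist 36282 35967 tilt (np.float64(1.5000000000000002), np.float64(0.001)) s [-0.0476  0.0031  0.0474] z [0.1287 0.1306 0.1326]
28486 slope s,y deg [-1.3012 -0.0006] z0 0.1306910649623919 -0.04877176589449948 0.048921553817846256
holder [(array([ 0.583, -0.102,  0.132]), 0.9)]
solder_reel [(array([0.464, 0.064, 0.042]), 0.74)]
flux_bottle [(array([ 0.775, -0.277,  0.074]), 0.68)]
cutters [(array([ 0.452, -0.193,  0.007]), 0.81)]
screwdriver [(array([ 0.73 , -0.058,  0.024]), 0.93)]
```

```bash
python3 -c "
from h import *
print(ticket.hand_in())"
```

```text
the job is handed in; nothing more can be done
None
```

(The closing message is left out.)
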